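# Take down the vacuum filtration set in the fume hood

### The arm

A 6-joint arm with a two-finger parallel gripper is mounted at the origin on the work surface. World frame = base frame: x ahead of the robot, y to its left, z up, the work surface at z = 0. Lengths are in m, angles in rad, forces in N, time in s.
With the tool pointing down it reaches from about 0.375 to 0.9 m from the base axis. Payload 3.1 kg.
Tool frame: the origin (TCP) lies at the very end of the fingers, on their centre line; the grasp point (between the pads) lies 19 mm behind it; z points along the fingers, y is the direction in which the jaws open and shut (so a half turn about z gives the same grasp; the last joint's range is limited). The gripper opens to 87 mm and grips with 3 to 60 N. Pads are 19 mm wide; open, the fingers measure 117 mm over their backs; the gripper's body (75 mm by 190 mm) begins 51 mm behind the grasp point.
Start: joints at [-1.407, 0.527, 1.433, -0, 1.181, -0.178], TCP at [0.21, -0.589, 0.223] pointing down, gripper open.
Joint ranges: [-3.08, 3.08], [-0.75, 2.2], [0.22, 2.44], [-1.43, 4.57], [0, 2.65], [-2.85, 2.85]. Speed limits (rad/s): [2.79, 2.79, 3.14, 3.14, 3.14, 3.14].

### API

Orientations are given as a unit quaternion [x, y, z, w].
In Python, from rig import robot gives the robot as it stands. The module is installed in compiled form; this text tells all that it offers.
- The arm moves only by the tool carry_out, never from a script. Its argument "series" is a list of rows, each a list of 7 numbers: the shift along the tool's x, y, z in mm, then the turn, a rotation vector about the tool's x, y, z in degrees, then the gripper command: -1 is shut, 1 is fully open, values between are in proportion. In form: [[tx, ty, tz, rx, ry, rz, claw], ...]. A call has 1 to 8 rows; each row is the pose to reach, as a shift and turn from the pose measured when the call began, along the tool's axes at that moment; what a row does not reach only later rows make up. A row lasts 1/8 s, in which the tool goes at most 62.5 mm and 10.7 degrees, less where a joint would pass 70% of its speed; a pose out of reach is approached as far as the arm can. A call with a gripper value outside its range is refused whole. The fingers move at their own pace and stop on an object; "force" is the grip in N (left out, the last holds). Time passes only in rows, so rows that repeat a pose let the fingers close. It gives the time, the measured TCP pose, the force and the opening at its end, in the units of the state.
- robot.get_obs(): the state, without advancing time (a new reading comes with each control period).
- robot.camera(name): name is "scene" or "side" or "wrist"; returns a dict with "pixels" (400x640x3 uint8, red, green, blue), "fx", "fy", "cx", "cy" (pixels), "position" and "attitude" of the camera in the world. Camera axes: x right, y down, z forward; pixel columns grow to the right and rows downward; lengths in m; the calibration is good to about 2 mm. A picture is of the moment at which its call begins. There is no depth.
- robot.hand_in(): hands the job in, once; it reports no verdict.
The state is a dict: "time": time; "q": joint angles; "joint_velocities": joint speeds; "joint_torque": joint torques, N m; "position": TCP position; "tool_rot": TCP orientation; "ft_force": force on the tool from outside, world axes, zero at the start; "moment": the same for the moment, N m; "grip_width": finger opening in m.
Only numpy, scipy, OpenCV 4.12 (cv2) and the standard library are available. Lean on these libraries where they do the work, as an engineer would, in place of code of your own. Each camera call takes 0.05 s, during which the arm holds its last target.

### The job

The filtration is finished: take the filtration set apart from the top down, one piece at a time. Stand the crucible in the round glass dish, then lay the rubber adapter in the shallow steel tray, then stand the crucible holder stem-down in the tall beaker, and last stand the flask in the glass spill tray. Keep the crucible and the flask upright, do not drop any of the pieces, leave the amber bottle and the small green beaker alone, and let go of everything.

Things in the scene. Friction and masses are not known exactly. Their poses are not given: they have to be found in the camera images.
- crucible: White porcelain filter crucible, top of the stack: open cup 46 mm tall, 40 mm across at the shoulder, 42 at the rim, on a foot 25 mm across and 16 mm tall. 0.05 kg. Origin: centre of the foot's underside; z up. The foot hangs in the adapter's hole, the shoulder rests on the adapter's top, 30 mm stand free; it lifts straight off.
- adapter: Black rigid rubber ring, second from the top: 56 mm outside (tapering to 53 over its lowest 12 mm), hole about 30 mm, 30 mm tall, 0.06 kg. Origin: centre of its underside; z up. It sits 12 mm deep in the holder's cup, its upper 18 mm stand free; it lifts straight out (2 mm play).
- holder: White funnel with black stopper and stem, third from top, 0.09 kg. Origin: on its axis at the flask's rim; z up. Cup: straight wall 68 mm across (bead 69) from z = 24 to 50 mm, grip there. Hub 39 mm across, z 0 to 24; plug 25 mm to z = -22 and stem 11 mm to z = -50 hang loose (3 mm play) in the neck: lift over 50 mm. In the beaker the cup's flat underside (z = 24) rests on the rim.
- flask: Glass filter flask, bottom of the stack, loose: conical, base 85 mm across, 150 mm tall, 0.28 kg. Origin: centre of its underside; z up. Straight neck 38 mm across from z = 99 to 150 mm (bead 41 mm up to z = 104). A side arm (12 mm thick) points along its +x at z = 105 mm, ending 56 mm from the axis; above z = 113 mm the neck is free all round.
- dish: Low round clear glass dish (half of a Petri dish), the crucible's place: 100 mm across, 95 mm inside, rim 15 mm tall, floor 3 mm thick. It does not move. Origin: centre of its underside.
- steel_tray: Shallow square steel tray, the rubber adapter's place: 120 x 120 mm outside, rim 15 mm tall, walls and floor 3 mm thick. It does not move. Origin: centre of its underside; x and y along its sides.
- beaker: Tall clear glass beaker, empty, the crucible holder's place: 60 mm outside and 53 mm inside diameter, 90 mm tall, floor 4 mm thick. It does not move. Origin: centre of its underside; the rim is at z = 90 mm.
- spill_tray: Rectangular clear glass spill tray, the flask's place: 160 mm (its x) by 150 mm (its y) outside, 35 mm tall (38 mm over its rounded rim), walls and floor 6 mm thick. It does not move. Origin: centre of its underside.
- amber_bottle: Bystander: amber glass reagent bottle with a flat black stopper, 80 mm across, 127 mm tall, 0.55 kg, loose. Origin: centre of its underside. Leave it alone.
- small_beaker: Bystander: small green glass beaker, 54 mm across, 55 mm tall, 0.12 kg, loose. Origin: centre of its underside. Leave it alone.
Things that resemble listed ones, but are neither listed nor needed, are in the scene too. Several things have the shape of the adapter; the one meant has the colours described above.

How it is judged:
By the outcome, as a careful person would: the job done as asked, in the order asked, and still so for the second after the job is handed in, with the robot touching nothing.
It also fails if it takes over 102 s, if anything falls off the work surface, if the arm or the gripper's body presses on something with over 40 N, if the wrist force passes 120 N, or if a joint passes its speed limit or range.

## Working session

There is one attempt and no reset: what is moved stays moved. The work goes in short steps, Python scripts to look and compute and a tool call to move; the robot and the scene stay as the last step left them, time stands still between calls to the robot, and variables do not carry over. Pictures are saved under pics/ and viewed, and the job is handed in when it is done.

Besides the shell and the picture viewer there is one more tool, called after "Call:" by a JSON object that holds its "method" and its "body", one argument or row to a line. carry_out: Moves the arm, as the interface text tells. Its arguments: {"type":"object","properties":{"series":{"type":"array"},"force":{"type":"number"}},"required":["series"]}

```bash
mkdir -p pics; cat > h.py <<'E'
import numpy as np, cv2
from rig import robot
from scipy.spatial.transform import Rotation as R
def snap(n,f):
    c=robot.camera(n); cv2.imwrite('pics/'+f+'.png',c['pixels'][:,:,::-1]); 
    np.savez('pics/'+f+'.npz',**{k:np.array(v) for k,v in c.items()}); return c
E
python3 - <<'E'
from h import *
print(robot.get_obs())
for n in ['scene','side','wrist']:
    c=snap(n,n+'0'); print({k:v for k,v in c.items() if k!='pixels'})
E
```

```text
{'time': 0.0, 'q': array([-1.40650323e+00,  5.28443163e-01,  1.43387710e+00,  7.48192046e-06,
        1.18136010e+00, -1.78503374e-01]), 'joint_velocities': array([-7.76124430e-04,  3.72128859e-04,  1.44758593e-03,  4.58879217e-04,
        1.60804152e-03,  5.01081651e-05]), 'joint_torque': array([ 1.49333155e-04, -4.40036881e+01, -1.76591080e+01,  6.34523551e-02,
        5.81700832e-02, -1.53030060e-04]), 'position': array([ 0.20998656, -0.58791735,  0.22159376]), 'tool_rot': array([ 9.85346953e-01,  1.70558767e-01,  1.08759580e-05, -1.04380529e-03]), 'ft_force': array([0.16038374, 0.2924672 , 0.46432989]), 'moment': array([ 0.0137695,  0.0176102, -0.0156406]), 'grip_width': 0.0869953738227569}
{'fx': 453.16033023397745, 'fy': 453.16033023397745, 'cx': 318.4182736607141, 'cy': 206.30516237256035, 'position': array([1.4067546 , 0.23759622, 0.89688775]), 'attitude': array([ 0.54698071,  0.72850931, -0.33305446, -0.24323038])}
{'fx': 457.8099794297549, 'fy': 457.8099794297549, 'cx': 321.4232361798378, 'cy': 195.07296801132227, 'position': array([ 0.54511027, -0.69732875,  0.92826834]), 'attitude': array([ 0.93395823, -0.0464022 ,  0.01141249, -0.35417314])}
{'fx': 278.7497403255212, 'fy': 278.7497403255212, 'cx': 318.8803399749653, 'cy': 195.45076500335205, 'position': array([ 0.27975951, -0.56374568,  0.38319061]), 'attitude': array([ 0.8092897 , -0.57113621, -0.07988667,  0.1116769 ])}
```

View pics/scene0.png

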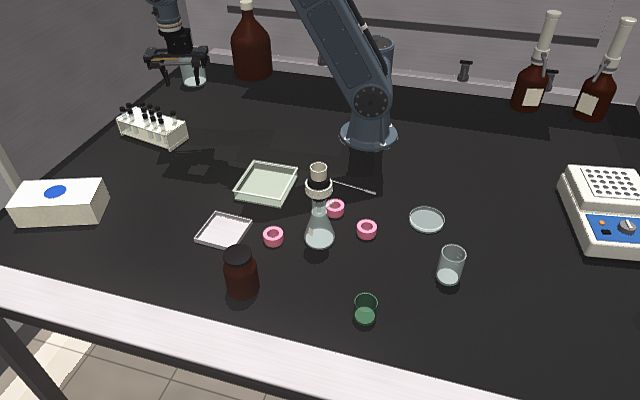

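View pics/side0.png

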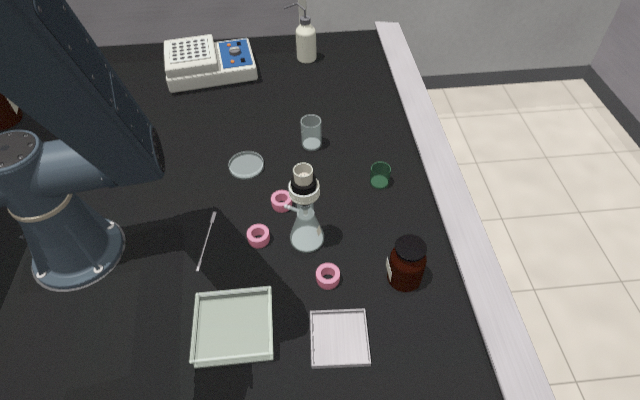

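View pics/wrist0.png

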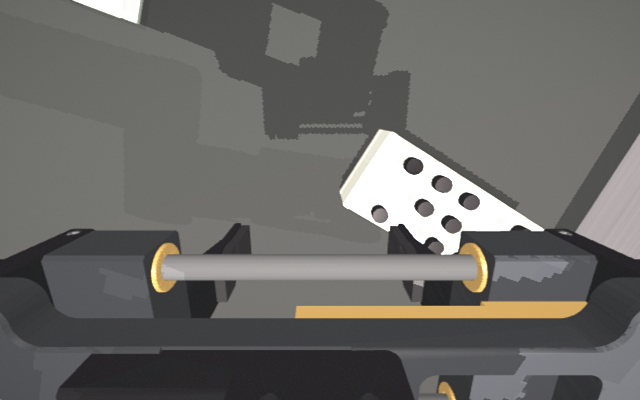

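The scene view shows the stack at about (318,200), the dish at (427,219), beaker (451,265), steel tray (223,230) and spill tray (266,183). The side view shows the stack at (304,205), dish (246,165), beaker (311,133), spill tray (232,326) and steel tray (340,338). I'll zoom in for measurement.

```bash
python3 - <<'E'
import cv2
a=cv2.imread('pics/scene0.png');b=cv2.imread('pics/side0.png')
cv2.imwrite('pics/z1.png',cv2.resize(a[150:270,180:340],None,fx=5,fy=5,interpolation=cv2.INTER_CUBIC)) 
cv2.imwrite('pics/z2.png',cv2.resize(a[190:300,340:500],None,fx=5,fy=5,interpolation=cv2.INTER_CUBIC))
cv2.imwrite('pics/z3.png',cv2.resize(b[105:255,220:380],None,fx=4,fy=4,interpolation=cv2.INTER_CUBIC))
cv2.imwrite('pics/z4.png',cv2.resize(b[270:380,180:380],None,fx=4,fy=4,interpolation=cv2.INTER_CUBIC))
E
```

```text
(no output)
```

View pics/z1.png

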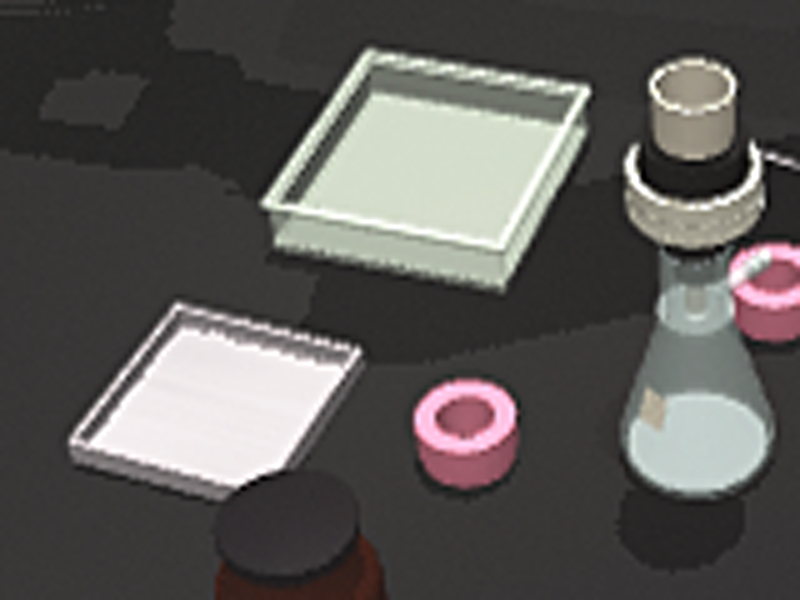

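View pics/z2.png

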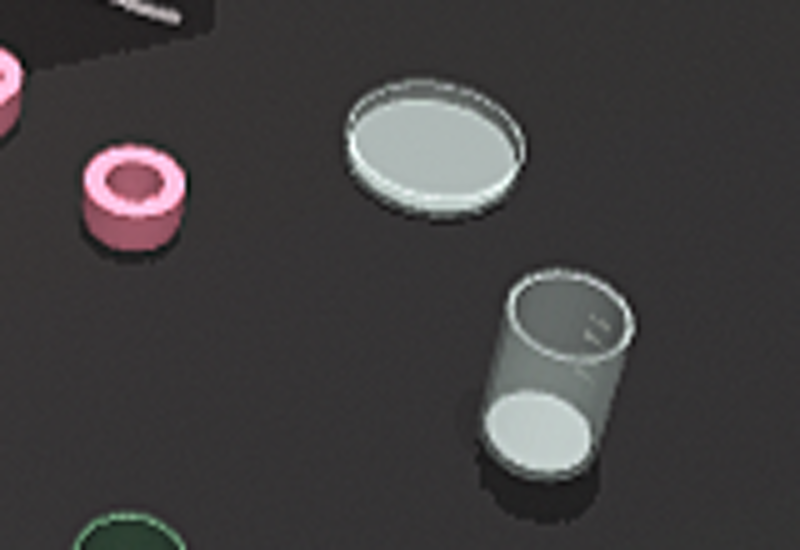

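View pics/z3.png

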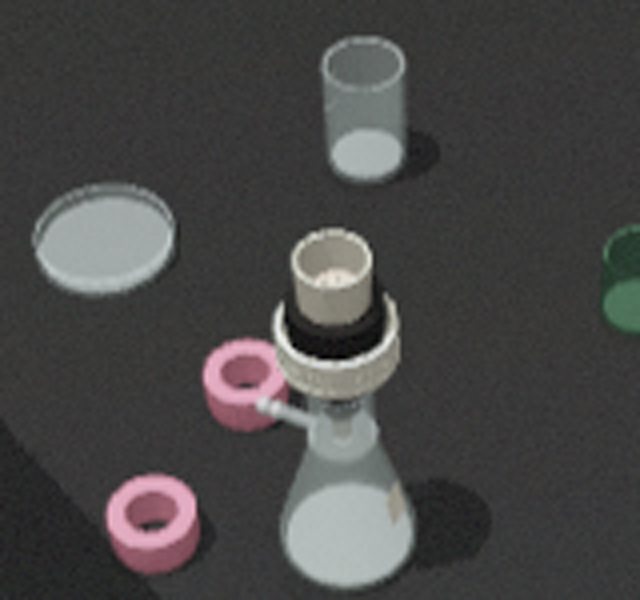

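View pics/z4.png

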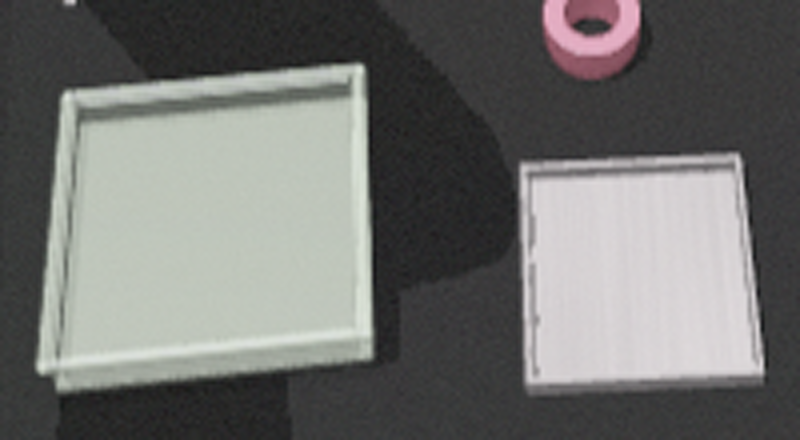

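```bash
cat >> h.py <<'E'
def ray(c,u,v):
    r=R.from_quat(c['attitude']); d=r.apply([(u-c['cx'])/c['fx'],(v-c['cy'])/c['fy'],1.]); return np.array(c['position']),d/np.linalg.norm(d)
def proj(c,P):
    p=R.from_quat(c['attitude']).inv().apply(np.atleast_2d(P)-c['position']); return np.c_[c['fx']*p[:,0]/p[:,2]+c['cx'],c['fy']*p[:,1]/p[:,2]+c['cy']]
def tri(rs):
    A=0;b=0
    for o,d in rs:
        M=np.eye(3)-np.outer(d,d);A=A+M;b=b+M@o
    X=np.linalg.solve(A,b); return X,[np.linalg.norm((np.eye(3)-np.outer(d,d))@(X-o))*1e3 for o,d in rs]
def plane(c,u,v,z):
    o,d=ray(c,u,v); return o+d*(z-o[2])/d[2]
def load(f): return dict(np.load('pics/'+f+'.npz'))
E
python3 - <<'E'
from h import *
S=load('scene0');D=load('side0')
g=lambda x,s,o:(x+.5)/s-.5+o
z1=lambda x,y:ray(S,g(x,5,180),g(y,5,150))
z2=lambda x,y:ray(S,g(x,5,340),g(y,5,190))
z3=lambda x,y:ray(D,g(x,4,220),g(y,4,105))
z4=lambda x,y:ray(D,g(x,4,180),g(y,4,270))
np.set_printoptions(precision=4,suppress=True)
for n,a,b in [('cruc rim',z1(693,87),z3(332,256)),('beaker rim',z2(570,315),z3(363,64)),('dish rim',z2(435,141),z3(104,236)),
 ('flaskbase',z1(698,445),z3(347,535)),('arm tip',z1(768,256),z3(263,404)),
 ('steel A',z1(178,304),z4(527,386)),('steel B',z1(362,350),z4(764,378)),('steel C',z1(70,445),z4(520,160)),
 ('steel A',z1(178,304),z4(520,160)),('steel B',z1(362,350),z4(741,155)),
 ('steel C',z1(70,445),z4(527,386)),
 ('spill A',z1(371,50),z4(64,92)),('spill B',z1(591,89),z4(364,66)),('spill C',z1(505,248),z4(372,350)),('spill D',z1(265,205),z4(40,368))]:
    X,r=tri([a,b]);print(n,X,np.round(r,1))
E
```

```text
cruc rim [ 0.5622 -0.0192  0.2477] [0.1 0.1]
beaker rim [0.601  0.3303 0.089 ] [0.7 0.7]
dish rim [0.4067 0.2555 0.0109] [1.3 1.3]
flaskbase [ 0.561  -0.0194  0.0015] [0.2 0.2]
arm tip [0.5158 0.0058 0.1062] [2.1 2.1]
steel A [ 0.5465 -0.343   0.0136] [1.9 1.9]
steel B [ 0.617  -0.2799  0.0095] [84.7 84.7]
steel C [ 0.6152 -0.2947  0.0485] [79.3 79.3]
steel A [ 0.5777 -0.2828  0.0831] [33.6 33.6]
steel B [ 0.6407 -0.22    0.065 ] [42.8 42.8]
steel C [ 0.5828 -0.3581 -0.0343] [45.9 45.9]
spill A [ 0.3631 -0.2522  0.123 ] [40.3 40.3]
spill B [ 0.446  -0.1582  0.0998] [49.8 49.8]
spill C [ 0.4271 -0.2394 -0.0561] [59. 59.]
spill D [ 0.3412 -0.3379 -0.0214] [57. 57.]
```

```bash
python3 - <<'E'
from h import *
from scipy.optimize import least_squares
S=load('scene0');D=load('side0')
g=lambda x,s,o:(x+.5)/s-.5+o
z1=lambda x,y:(S,g(x,5,180),g(y,5,150))
z4=lambda x,y:(D,g(x,4,180),g(y,4,270))
np.set_printoptions(precision=4,suppress=True)
st=[(( -1,-1),z1(178,304),z4(527,389)),((-1,1),z1(362,348),z4(520,161)),((1,-1),z1(70,445),z4(764,378)),((1,1),None,z4(741,155))]
sp=[((-1,-1),z1(371,50),z4(40,370)),((-1,1),z1(591,89),z4(64,92)),((1,1),z1(505,248),z4(364,66)),((1,-1),z1(265,205),z4(372,350))]
for n,L,hx,hy,h in [('steel',st,.06,.06,.015),('spill',sp,.08,.075,.037)]:
    for k,a,b in L:
        if a: X,r=tri([ray(*a),ray(*b)]);print(n,k,X,np.round(r,1))
    def f(p):
        o=[]
        for k,a,b in L:
            c,s=np.cos(p[2]),np.sin(p[2]);x,y=k[0]*hx,k[1]*hy
            P=[p[0]+c*x-s*y,p[1]+s*x+c*y,p[3]]
            for q in (a,b):
                if q: o+=list(proj(q[0],P)[0]-q[1:])
        return o
    r=least_squares(f,[.5,-.3,0,h]);print(n,r.x,np.degrees(r.x[2]),np.round(r.fun,1))
# dish / beaker ellipse outline fits at circles
def circ(x,y,z,r): t=np.linspace(0,2*np.pi,200); return np.c_[x+r*np.cos(t),y+r*np.sin(t),0*t+z]
z=lambda P,s,o:(P-np.array(o)+.5)*s-.5
for nm,X,r in [('dish rim',(.4067,.2555,.015),.05),('dish floor',(.4067,.2555,.003),.0475),('beaker',(.601,.3303,.09),.03)]:
    for c,s,o,m in ((S,5,(340,190),'z2'),(D,4,(220,105),'z3')):
        p=z(proj(c,circ(*X,r)),s,o); print(nm,m,p.min(0).round(),p.max(0).round())
# stack
for nm,X,r in [('cruc rim',(.5622,-.0192,.248),.021),('holder top',(.5622,-.0192,.2),.0345),('base',(.561,-.0194,0),.0425)]:
    for c,s,o,m in ((S,5,(180,150),'z1'),(D,4,(220,105),'z3')):
        p=z(proj(c,circ(*X,r)),s,o); print(nm,m,p.min(0).round(),p.max(0).round())
E
```

```text
steel (-1, -1) [ 0.546  -0.3438  0.0128] [2.4 2.4]
steel (-1, 1) [ 0.5535 -0.2221  0.0163] [0.6 0.6]
steel (1, -1) [ 0.6658 -0.35    0.0109] [1.7 1.7]
steel [ 0.6101 -0.2868 -0.0583  0.0135] -3.3420945345718738 [-0.7  0.4 -0.6 -1.3 -0.5  0.8 -0.   1.  -0.9 -0.2 -0.2 -1.  -0.4  0.3]
spill (-1, -1) [ 0.3068 -0.3188  0.0351] [2.8 2.8]
spill (-1, 1) [ 0.307  -0.1655  0.0357] [0.7 0.7]
spill (1, 1) [ 0.4708 -0.165   0.0358] [1.9 1.9]
spill (1, -1) [ 0.4693 -0.3222  0.0307] [4.2 4.2]
spill [ 0.3892 -0.2441 -0.0061  0.0346] -0.35144105751070714 [-0.8  1.   0.1 -1.1 -1.4  0.8  1.   1.1 -1.8  0.2 -1.   1.5 -0.5 -0.2
 -2.  -3.5]
dish rim z2 [346.  80.] [524. 198.]
dish rim z3 [ 32. 182.] [172. 281.]
dish floor z2 [348.  98.] [516. 211.]
dish floor z3 [ 38. 197.] [171. 290.]
beaker z2 [506. 270.] [634. 362.]
beaker z3 [320.  36.] [404.  89.]
cruc rim z1 [649.  61.] [737. 113.]
cruc rim z3 [292. 227.] [372. 284.]
holder top z1 [624. 123.] [764. 209.]
holder top z3 [272. 272.] [399. 366.]
base z1 [621. 394.] [775. 503.]
base z3 [279. 482.] [415. 593.]
```

```bash
cat >> h.py <<'E'
def go(x,y,z,yaw=0.):
    "prints shift (mm) and rotvec(deg) in the tool frame to reach tool-down pose, yaw of tool x"
    o=robot.get_obs(); r=R.from_quat(o['tool_rot'])
    t=r.inv().apply(np.array([x,y,z])-o['position'])*1e3
    T=R.from_euler('z',yaw,degrees=True)*R.from_rotvec([np.pi,0,0])
    print('shift',t.round(1),'rot',np.degrees((r.inv()*T).as_rotvec()).round(1),'| at',o['position'].round(4),'w',round(o['grip_width'],4),'F',np.round(o['ft_force'],1),'t',round(o['time'],2))
E
python3 - <<'E'
from h import *
S=load('scene0');D=load('side0')
print(tri([ray(S,180+287/5,150+525/5),ray(D,410,248)]))
go(.562,-.019,.30)
E
```

```text
(array([ 0.77667428, -0.15344984,  0.11984847]), [np.float64(0.9307037543128923), np.float64(0.9307037543131322)])
shift [ 522.8 -417.8  -77.4] rot [-0.1  0.  19.6] | at [ 0.21   -0.5881  0.2218] w 0.087 F [-0.4 -0.4  0. ] t 0.15
```

Call:
{"method": "carry_out", "body": {
  "series": [
    [40,-30,-77,0,0,0,1],
    [80,-60,-77,0,0,5,1],
    [130,-100,-77,0,0,10,1],
    [180,-145,-77,0,0,15,1],
    [230,-180,-77,0,0,19.6,1],
    [280,-220,-77,0,0,19.6,1],
    [330,-260,-77,0,0,19.6,1],
    [380,-300,-77,0,0,19.6,1]
  ]
}}

```text
time: 1.15
position: [0.4591, -0.1902, 0.2994]
tool_rot: [1.0, 0.0, -0.0, -0.001]
ft_force: [1.7, -0.4, 1.0]
grip_width: 0.0874
```

```bash
python3 - <<'E'
from h import *
snap('wrist','w1')
go(.562,-.019,.30)
E
```

```text
shift [ 101.1 -163.3    1. ] rot [-0.5 -0.2  0.4] | at [ 0.4619 -0.1829  0.2994] w 0.0872 F [2.1 3.8 0.9] t 1.2
```

View pics/w1.png

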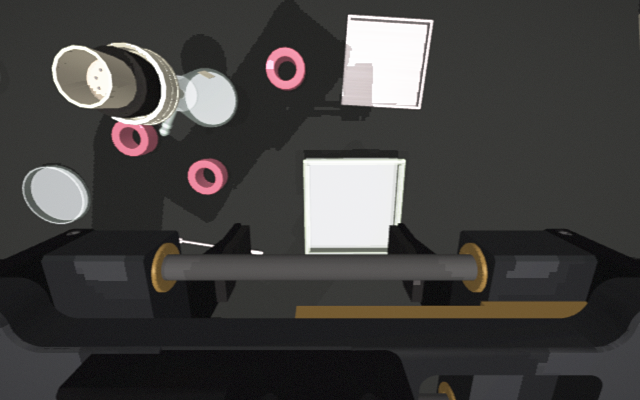

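The wrist view shows the crucible rim at about (92,77), the dish at (56,194), the spill tray at (354,205) and the steel tray at (388,62). I'll use it as a third view to check the positions.

```bash
python3 - <<'E'
from h import *
W=load('w1')
for P in [(.562,-.019,.248),(.407,.256,.015),(.389,-.244,.037),(.610,-.287,.015)]: print(P,proj(W,P).round(1))
E
```

```text
(0.562, -0.019, 0.248) [[76.2 74.4]]
(0.407, 0.256, 0.015) [[ 50.8 195.6]]
(0.389, -0.244, 0.037) [[352.4 209.9]]
(0.61, -0.287, 0.015) [[384.9  61.9]]
```

Call:
{"method": "carry_out", "body": {
  "series": [
    [30,-50,1,0,0,0,1],
    [60,-100,1,0,0,0,1],
    [85,-140,1,0,0,0.4,1],
    [101,-163,1,0,0,0.4,1],
    [101,-163,1,0,0,0.4,1],
    [101,-163,1,0,0,0.4,1]
  ]
}}

```text
time: 1.95
position: [0.5612, -0.0199, 0.2997]
tool_rot: [1.0, -0.0, 0.001, -0.004]
ft_force: [-1.0, -0.9, -0.0]
grip_width: 0.0873
```

```bash
python3 - <<'E'
from h import *
snap('scene','s2');snap('side','d2')
go(.562,-.019,.222)
a=cv2.imread('pics/s2.png');b=cv2.imread('pics/d2.png')
z=lambda i,x,y:cv2.resize(i[y:y+120,x:x+80],None,fx=5,fy=5,interpolation=cv2.INTER_CUBIC)
cv2.imwrite('pics/z5.png',np.hstack([z(a,280,110),z(b,265,110)]))
E
```

```text
shift [ 0.6 -0.7 77.9] rot [-0.5 -0.1 -0.1] | at [ 0.5612 -0.0203  0.2999] w 0.0873 F [ 1.2 -0.4 -0.2] t 2.05
```

View pics/z5.png

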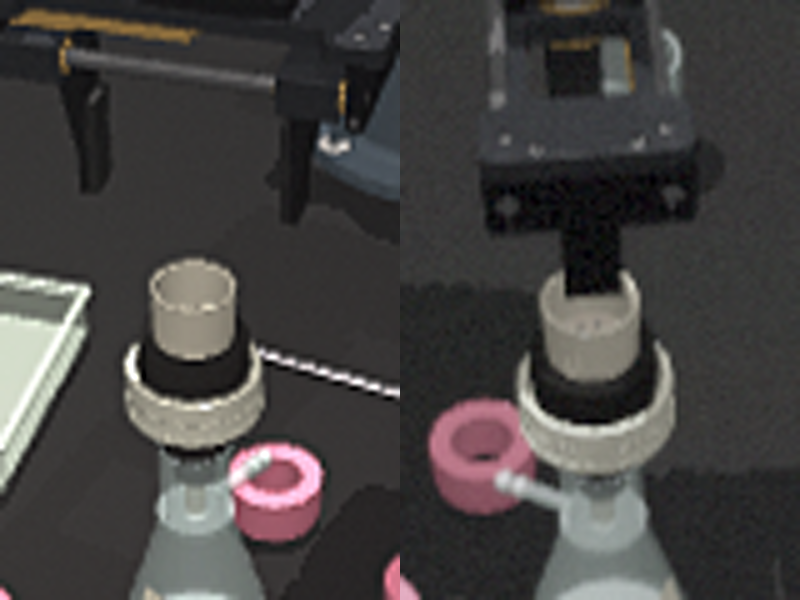

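The gripper is centred over the crucible: fingertips at x 92 and 293 in the zoom, rim at 193. Next I lower and grip.

Call:
{"method": "carry_out", "body": {
  "series": [
    [0.5,-0.5,30,0,0,0,1],
    [0.5,-0.5,55,0,0,0,1],
    [0.5,-0.5,72,0,0,0,1],
    [0.5,-0.5,77,0,0,0,1],
    [0.5,-0.5,77,0,0,0,-0.3],
    [0.5,-0.5,77,0,0,0,-1],
    [0.5,-0.5,77,0,0,0,-1],
    [0.5,-0.5,77,0,0,0,-1]
  ],
  "force": 12
}}

```text
time: 3.05
position: [0.5621, -0.0192, 0.2234]
tool_rot: [1.0, -0.001, 0.002, -0.004]
ft_force: [-0.6, -0.8, -0.0]
grip_width: 0.055
```

```bash
python3 - <<'E'
from h import *
go(.562,-.019,.300)
E
```

```text
shift [  0.1  -0.8 -76.6] rot [-0.4 -0.2 -0.1] | at [ 0.5621 -0.0192  0.2234] w 0.055 F [-0.6 -0.8 -0. ] t 3.05
```

Call:
{"method": "carry_out", "body": {
  "series": [
    [0,0,0,0,0,0,-1],
    [0,0,0,0,0,0,-1],
    [0,0,0,0,0,0,-1],
    [0,0,0,0,0,0,-1]
  ]
}}

```text
time: 3.55
position: [0.5623, -0.0192, 0.2235]
tool_rot: [1.0, -0.001, 0.002, -0.004]
ft_force: [-1.0, 0.1, 1.3]
grip_width: 0.0403
```

Call:
{"method": "carry_out", "body": {
  "series": [
    [0,0,-4,0,0,0,-1],
    [0,0,-12,0,0,0,-1],
    [0,0,-25,0,0,0,-1],
    [0,0,-45,0,0,0,-1],
    [0,0,-60,0,0,0,-1]
  ]
}}

```text
time: 4.18
position: [0.5625, -0.0198, 0.2852]
tool_rot: [1.0, -0.001, 0.003, -0.004]
ft_force: [0.6, 0.9, -0.4]
grip_width: 0.0404
```

```bash
python3 - <<'E'
from h import *
go(.407,.256,.120)
snap('scene','s3');snap('side','d3')
a=cv2.imread('pics/s3.png');b=cv2.imread('pics/d3.png')
z=lambda i,x,y:cv2.resize(i[y:y+120,x:x+80],None,fx=5,fy=5,interpolation=cv2.INTER_CUBIC)
cv2.imwrite('pics/z6.png',np.hstack([z(a,280,110),z(b,265,110)]))
E
```

```text
shift [-156.9 -274.3  166.4] rot [-0.4 -0.3 -0.1] | at [ 0.5625 -0.0198  0.2852] w 0.0404 F [ 0.6  0.9 -0.4] t 4.17
```

View pics/z6.png

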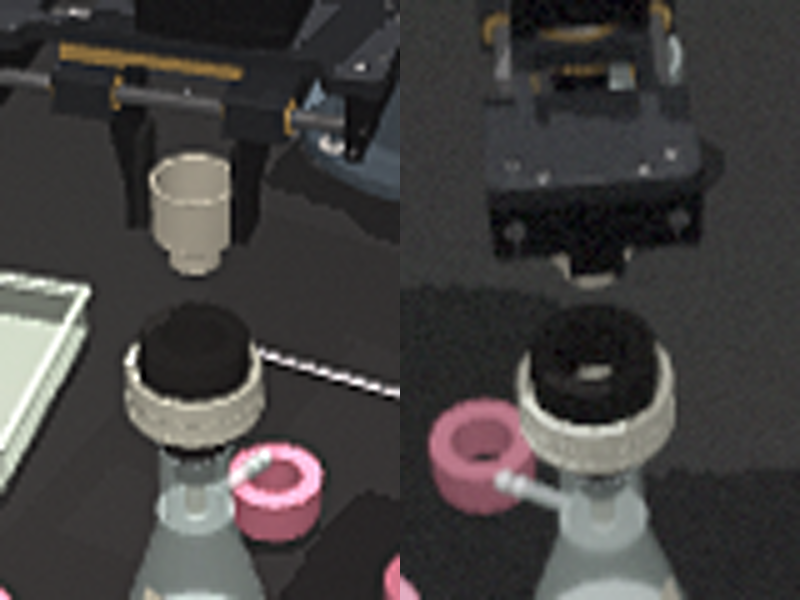

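Crucible lifted upright (zoom: foot at (195,265)); adapter and holder stayed put. Next is the dish.

Call:
{"method": "carry_out", "body": {
  "series": [
    [-8,-14,-3,-0.4,-0.3,0,-1],
    [-30,-50,-3,-0.4,-0.3,0,-1],
    [-55,-95,0,-0.4,-0.3,0,-1],
    [-80,-140,20,-0.4,-0.3,0,-1],
    [-105,-185,60,-0.4,-0.3,0,-1],
    [-130,-230,110,-0.4,-0.3,0,-1],
    [-150,-262,150,-0.4,-0.3,0,-1],
    [-157,-274,166,-0.4,-0.3,0,-1]
  ]
}}

```text
time: 5.28
position: [0.4035, 0.2568, 0.118]
tool_rot: [1.0, 0.001, -0.002, 0.001]
ft_force: [0.7, 0.5, -0.9]
grip_width: 0.0408
```

Call:
{"method": "carry_out", "body": {
  "series": [
    [0,0,0,0,0,0,-1],
    [0,0,0,0,0,0,-1]
  ]
}}

```text
time: 5.52
position: [0.4034, 0.2568, 0.1184]
tool_rot: [1.0, 0.001, -0.002, 0.001]
ft_force: [0.7, 0.3, 0.9]
grip_width: 0.0408
```

```bash
python3 - <<'E'
from h import *
go(.407,.256,.024)
snap('scene','s4');snap('side','d4')
a=cv2.imread('pics/s4.png');b=cv2.imread('pics/d4.png')
z=lambda i,x,y:cv2.resize(i[y:y+120,x:x+80],None,fx=5,fy=5,interpolation=cv2.INTER_CUBIC)
cv2.imwrite('pics/z7.png',np.hstack([z(a,380,140),z(b,205,90)]))
E
```

```text
shift [ 3.9  0.6 94.4] rot [0.1 0.2 0.1] | at [0.4034 0.2568 0.1184] w 0.0408 F [0.7 0.3 0.9] t 5.53
```

View pics/z7.png

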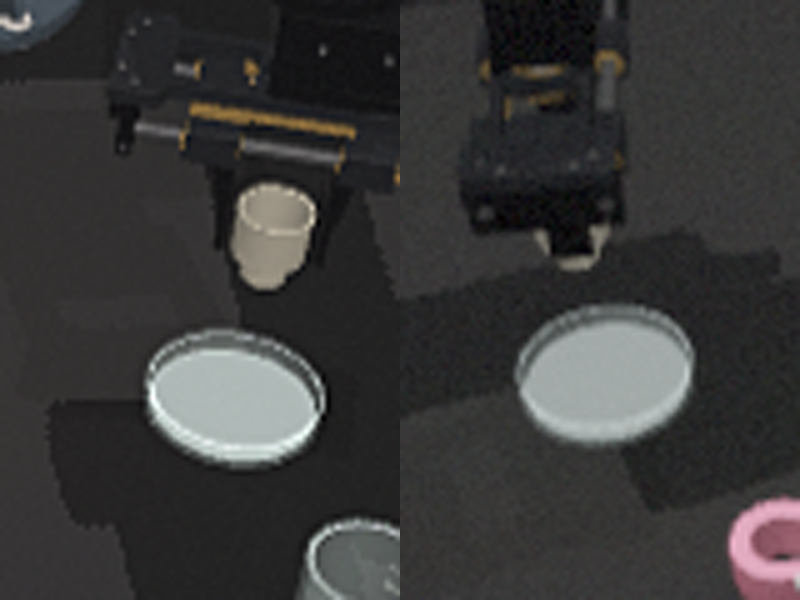

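Call:
{"method": "carry_out", "body": {
  "series": [
    [2,0,30,0,0,0,-1],
    [4,0,60,0,0,0,-1],
    [4,0.6,80,0,0,0,-1],
    [4,0.6,88,0,0,0,-1],
    [4,0.6,92,0,0,0,-1],
    [4,0.6,92,0,0,0,-1]
  ]
}}

```text
time: 6.38
position: [0.4092, 0.2558, 0.0276]
tool_rot: [1.0, -0.0, -0.0, 0.001]
ft_force: [0.2, -0.4, -0.5]
grip_width: 0.0406
```

Call:
{"method": "carry_out", "body": {
  "series": [
    [0,0,0.5,0,0,0,-1],
    [0,0,1,0,0,0,-1]
  ]
}}

```text
time: 6.62
position: [0.4096, 0.256, 0.0271]
tool_rot: [1.0, 0.0, 0.001, 0.0]
ft_force: [0.8, 0.3, 0.3]
grip_width: 0.0408
```

Call:
{"method": "carry_out", "body": {
  "series": [
    [0,0,1,0,0,0,-1],
    [0,0,1.6,0,0,0,-1],
    [0,0,2.2,0,0,0,-1],
    [0,0,2.2,0,0,0,-1]
  ]
}}

```text
time: 7.12
position: [0.4095, 0.256, 0.0248]
tool_rot: [1.0, 0.0, 0.0, 0.0]
ft_force: [0.1, -0.5, -1.1]
grip_width: 0.0409
```

```bash
python3 - <<'E'
from h import *
go(.407,.256,.024)
snap('scene','s5');snap('side','d5')
a=cv2.imread('pics/s5.png');b=cv2.imread('pics/d5.png')
z=lambda i,x,y:cv2.resize(i[y:y+120,x:x+80],None,fx=5,fy=5,interpolation=cv2.INTER_CUBIC)
cv2.imwrite('pics/z8.png',np.hstack([z(a,380,140),z(b,205,90)]))
E
```

```text
shift [-2.5  0.   0.8] rot [ 0.1 -0.1  0. ] | at [0.4095 0.256  0.0248] w 0.0409 F [ 0.1 -0.5 -1.1] t 7.12
```

View pics/z8.png

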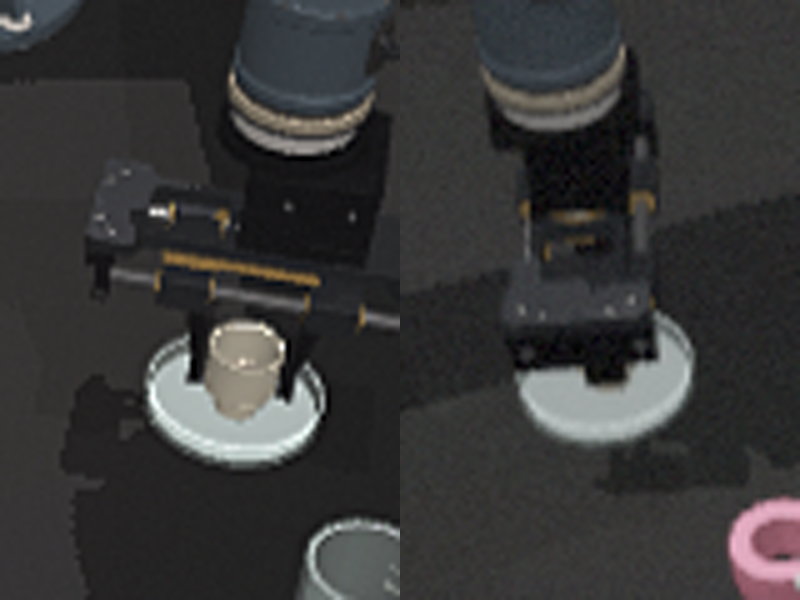

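Crucible is upright and central in the dish (foot at (235,412) in the zoom). A last creep to find contact.

Call:
{"method": "carry_out", "body": {
  "series": [
    [0,0,0.7,0,0,0,-1],
    [0,0,1.4,0,0,0,-1],
    [0,0,1.4,0,0,0,-1]
  ]
}}

```text
time: 7.6
position: [0.4096, 0.2559, 0.0244]
tool_rot: [1.0, 0.0, 0.001, 0.0]
ft_force: [-1.1, -1.6, 8.3]
grip_width: 0.0407
```

Contact (8 N upward). Open gently and retreat.

Call:
{"method": "carry_out", "body": {
  "series": [
    [0,0,-0.5,0,0,0,-0.05],
    [0,0,-0.5,0,0,0,0.1],
    [0,0,-0.5,0,0,0,0.4],
    [0,0,-0.5,0,0,0,0.5],
    [0,0,-0.5,0,0,0,0.5],
    [0,0,-10,0,0,0,0.5],
    [0,0,-40,0,0,0,0.7],
    [0,0,-90,0,0,0,1]
  ]
}}

```text
time: 8.6
position: [0.4084, 0.2555, 0.1147]
tool_rot: [1.0, 0.0, -0.001, 0.001]
ft_force: [1.1, -0.1, -0.2]
grip_width: 0.077
```

```bash
python3 - <<'E'
from h import *
snap('scene','s6');snap('side','d6')
go(.5615,-.0192,.290)
a=cv2.imread('pics/s6.png');b=cv2.imread('pics/d6.png')
z=lambda i,x,y:cv2.resize(i[y:y+120,x:x+80],None,fx=5,fy=5,interpolation=cv2.INTER_CUBIC)
cv2.imwrite('pics/z9.png',np.hstack([z(a,380,140),z(b,205,90)]))
E
```

```text
shift [ 150.8  276.1 -170. ] rot [-0.1 -0.6  0. ] | at [0.4125 0.2572 0.119 ] w 0.0831 F [ 0.7 -0.1 -0.1] t 8.7
```

View pics/z9.png

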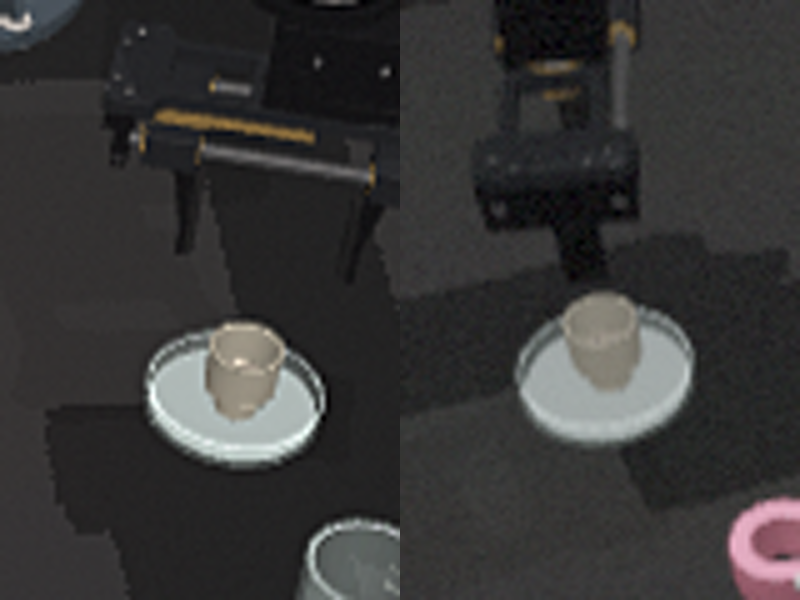

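The crucible stands upright in the dish (rim (246,345), foot (238,410) in the zoom). Back to the stack.

Call:
{"method": "carry_out", "body": {
  "series": [
    [10,20,-55,0,0,0,1],
    [30,50,-105,0,0,0,1],
    [55,90,-150,0,-0.3,0,1],
    [80,140,-170,0,-0.6,0,1],
    [105,190,-170,0,-0.6,0,1],
    [130,240,-170,0,-0.6,0,1],
    [150,275,-170,0,-0.6,0,1],
    [151,276,-170,0,-0.6,0,1]
  ]
}}

```text
time: 9.7
position: [0.5627, -0.0218, 0.2893]
tool_rot: [1.0, -0.002, 0.0, -0.001]
ft_force: [-0.1, -0.0, -0.1]
grip_width: 0.0864
```

```bash
python3 - <<'E'
from h import *
snap('scene','s7');snap('side','d7')
go(.5615,-.0192,.203)
a=cv2.imread('pics/s7.png');b=cv2.imread('pics/d7.png')
z=lambda i,x,y:cv2.resize(i[y:y+120,x:x+80],None,fx=5,fy=5,interpolation=cv2.INTER_CUBIC)
cv2.imwrite('pics/z10.png',np.hstack([z(a,280,110),z(b,265,110)]))
S=load('s7');D=load('d7')
t=np.linspace(0,6.28,100)
for P,r in (((.5615,-.0192,.218),.028),((.5615,-.0192,.200),.0345)):
  for c,o in ((S,(280,110)),(D,(265,110))):
    p=(proj(c,np.c_[P[0]+r*np.cos(t),P[1]+r*np.sin(t),P[2]+0*t])-o+.5)*5-.5;print(p.min(0).round(),p.max(0).round())
E
```

```text
shift [ 0.6  0.5 86.3] rot [-0.2  0.1 -0. ] | at [ 0.561  -0.019   0.2893] w 0.0867 F [-0.4  0.4 -0.2] t 9.8
[137. 301.] [251. 371.]
[126. 297.] [257. 392.]
[125. 322.] [264. 408.]
[114. 316.] [272. 432.]
```

View pics/z10.png

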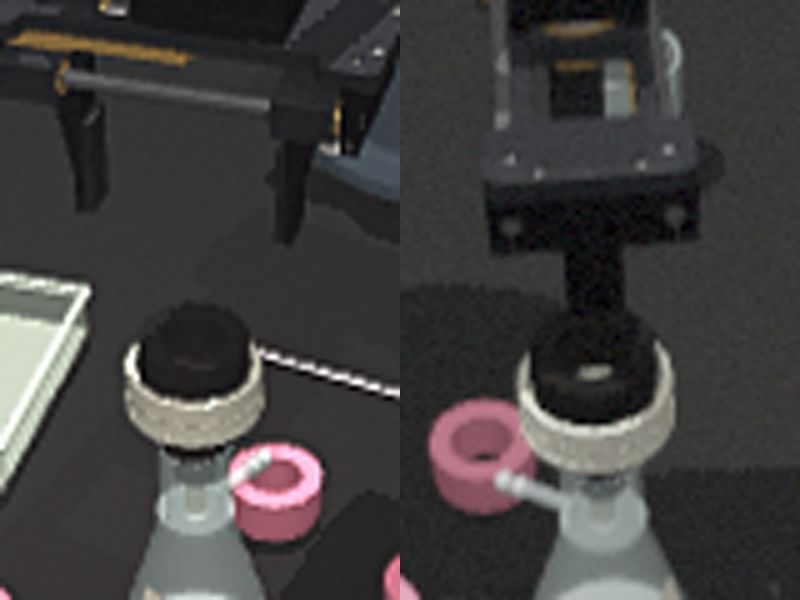

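The stack matches the model outlines (adapter top at (193,335) in the zoom). Lower and grip the adapter's free 18 mm.

Call:
{"method": "carry_out", "body": {
  "series": [
    [0.5,0.5,40,0,0,0,1],
    [0.5,0.5,70,0,0,0,1],
    [0.5,0.5,82,0,0,0,1],
    [0.5,0.5,86,0,0,0,1],
    [0.5,0.5,86,0,0,0,1]
  ],
  "force": 15
}}

```text
time: 10.42
position: [0.5619, -0.0189, 0.2041]
tool_rot: [1.0, 0.0, 0.0, -0.002]
ft_force: [-0.4, -0.4, -0.7]
grip_width: 0.0869
```

Call:
{"method": "carry_out", "body": {
  "series": [
    [0,0,0,0,0,0,-1],
    [0,0,0,0,0,0,-1],
    [0,0,0,0,0,0,-1],
    [0,0,0,0,0,0,-1],
    [0,0,0,0,0,0,-1],
    [0,0,0,0,0,0,-1]
  ]
}}

```text
time: 11.18
position: [0.562, -0.0191, 0.2043]
tool_rot: [1.0, 0.0, 0.0, -0.001]
ft_force: [-0.1, 0.2, 1.4]
grip_width: 0.056
```

Call:
{"method": "carry_out", "body": {
  "series": [
    [0,0,-4,0,0,0,-1],
    [0,0,-12,0,0,0,-1],
    [0,0,-25,0,0,0,-1],
    [0,0,-42,0,0,0,-1],
    [0,0,-55,0,0,0,-1]
  ]
}}

```text
time: 11.8
position: [0.5624, -0.0192, 0.2608]
tool_rot: [1.0, 0.0, 0.001, -0.001]
ft_force: [-0.1, 0.2, -0.6]
grip_width: 0.0565
```

```bash
python3 - <<'E'
from h import *
snap('scene','s8');snap('side','d8')
go(.605,-.287,.100)
a=cv2.imread('pics/s8.png');b=cv2.imread('pics/d8.png')
z=lambda i,x,y:cv2.resize(i[y:y+120,x:x+80],None,fx=5,fy=5,interpolation=cv2.INTER_CUBIC)
cv2.imwrite('pics/z11.png',np.hstack([z(a,280,110),z(b,265,110)]))
E
```

```text
shift [ 40.9 267.9 161.2] rot [-0.1 -0.3  0. ] | at [ 0.5632 -0.0194  0.2615] w 0.0563 F [-0.2 -0.5 -0.4] t 11.9
```

View pics/z11.png

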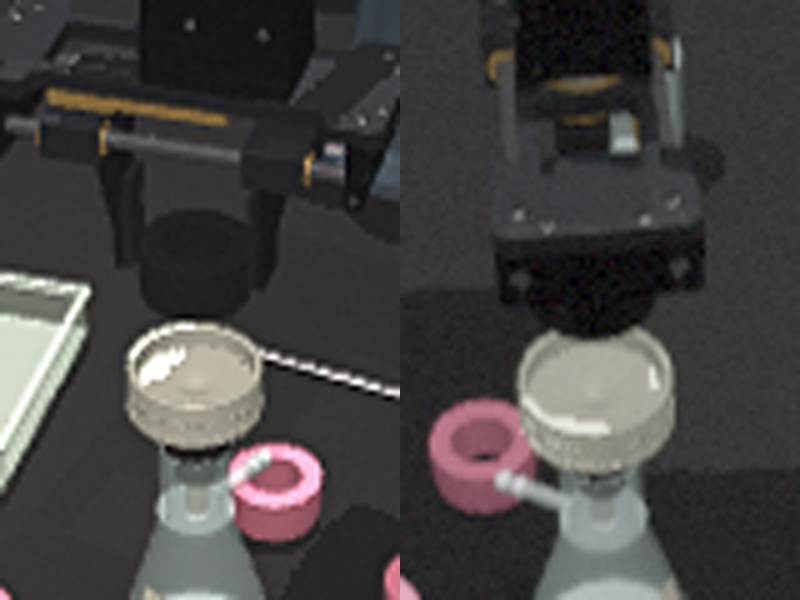

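Adapter lifted clear, at (195,265) in the zoom, with the holder still seated. To the steel tray.

Call:
{"method": "carry_out", "body": {
  "series": [
    [3,15,0,0,0,0,-1],
    [9,50,0,0,0,0,-1],
    [15,95,10,0,0,0,-1],
    [22,140,35,0,-0.3,0,-1],
    [29,185,75,0,-0.3,0,-1],
    [36,230,115,0,-0.3,0,-1],
    [40,260,150,0,-0.3,0,-1],
    [41,268,161,0,-0.3,0,-1]
  ]
}}

```text
time: 12.9
position: [0.6031, -0.2891, 0.0965]
tool_rot: [1.0, -0.001, -0.002, -0.002]
ft_force: [0.0, 0.6, -0.0]
grip_width: 0.056
```

Call:
{"method": "carry_out", "body": {
  "series": [
    [0,0,20,0,0,0,-1],
    [0,0,35,0,0,0,-1],
    [0,0,40,0,0,0,-1]
  ]
}}

```text
time: 13.28
position: [0.6025, -0.2873, 0.0557]
tool_rot: [1.0, -0.001, -0.003, -0.003]
ft_force: [-0.3, 0.2, -0.3]
grip_width: 0.0563
```

```bash
python3 - <<'E'
from h import *
go(.606,-.287,.020)
snap('scene','s9');snap('side','d9')
a=cv2.imread('pics/s9.png');b=cv2.imread('pics/d9.png')
z=lambda i,x,y:cv2.resize(i[y:y+120,x:x+80],None,fx=5,fy=5,interpolation=cv2.INTER_CUBIC)
cv2.imwrite('pics/z12.png',np.hstack([z(a,185,160),z(b,300,275)]))
E
```

```text
shift [ 3.8 -0.1 35.6] rot [-0.3  0.4 -0.1] | at [ 0.6025 -0.2873  0.0557] w 0.0563 F [-0.3  0.2 -0.3] t 13.28
```

View pics/z12.png

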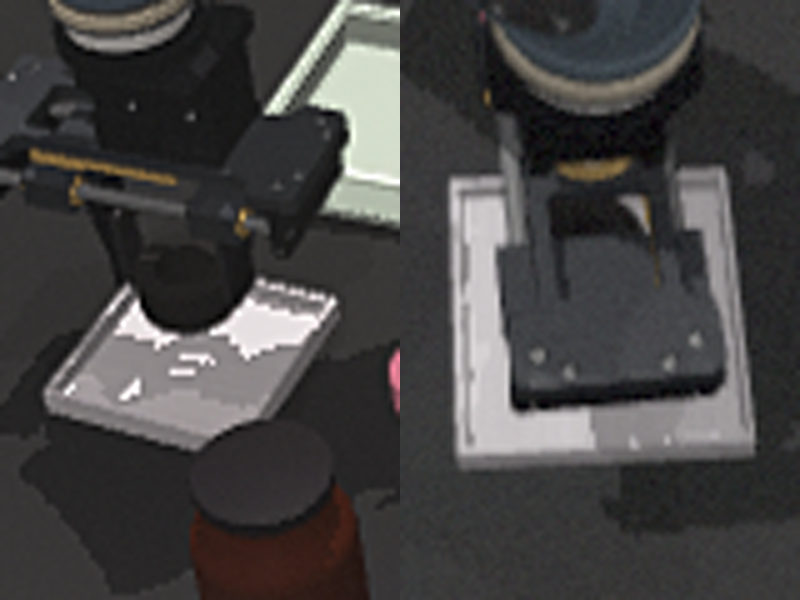

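Adapter is over the tray's centre (tray corners (45,400) and (340,300) in the scene zoom). Lowering.

Call:
{"method": "carry_out", "body": {
  "series": [
    [2,0,10,-0.3,0.4,0,-1],
    [4,0,20,-0.3,0.4,0,-1],
    [4,0,28,-0.3,0.4,0,-1],
    [4,0,32,-0.3,0.4,0,-1],
    [4,0,34,-0.3,0.4,0,-1],
    [4,0,34,-0.3,0.4,0,-1]
  ]
}}

```text
time: 14.12
position: [0.6068, -0.2878, 0.0223]
tool_rot: [1.0, -0.001, 0.001, 0.0]
ft_force: [-0.9, -1.0, -0.7]
grip_width: 0.0564
```

Call:
{"method": "carry_out", "body": {
  "series": [
    [0,0,0.7,0,0,0,-1],
    [0,0,1.4,0,0,0,-1],
    [0,0,2.0,0,0,0,-1]
  ]
}}

```text
time: 14.5
position: [0.6069, -0.2878, 0.0204]
tool_rot: [1.0, -0.001, 0.001, 0.0]
ft_force: [0.2, -0.0, -0.5]
grip_width: 0.0563
```

Call:
{"method": "carry_out", "body": {
  "series": [
    [0,0,0.7,0,0,0,-1],
    [0,0,1.4,0,0,0,-1],
    [0,0,1.6,0,0,0,-1]
  ]
}}

```text
time: 14.88
position: [0.6071, -0.2879, 0.0195]
tool_rot: [1.0, -0.001, 0.001, 0.0]
ft_force: [-1.0, -0.2, 4.5]
grip_width: 0.0564
```

Call:
{"method": "carry_out", "body": {
  "series": [
    [0,0,0,0,0,0,0.4],
    [0,0,0,0,0,0,0.6],
    [0,0,0,0,0,0,0.7],
    [0,0,0,0,0,0,0.7],
    [0,0,-10,0,0,0,0.7],
    [0,0,-35,0,0,0,0.8],
    [0,0,-80,0,0,0,1],
    [0,0,-130,0,0,0,1]
  ]
}}

```text
time: 15.88
position: [0.6064, -0.2876, 0.1508]
tool_rot: [1.0, -0.001, 0.001, 0.0]
ft_force: [0.5, -0.7, 0.2]
grip_width: 0.0856
```

```bash
python3 - <<'E'
from h import *
go(.562,-.019,.27)
snap('scene','s10');snap('side','d10')
a=cv2.imread('pics/s10.png');b=cv2.imread('pics/d10.png')
z=lambda i,x,y:cv2.resize(i[y:y+120,x:x+80],None,fx=5,fy=5,interpolation=cv2.INTER_CUBIC)
cv2.imwrite('pics/z13.png',np.hstack([z(a,185,160),z(b,300,275)]))
E
```

```text
shift [ -44.6 -268.5 -119.3] rot [ 0.  -0.1 -0.1] | at [ 0.6064 -0.2876  0.1508] w 0.0856 F [ 0.5 -0.7  0.2] t 15.88
```

View pics/z13.png

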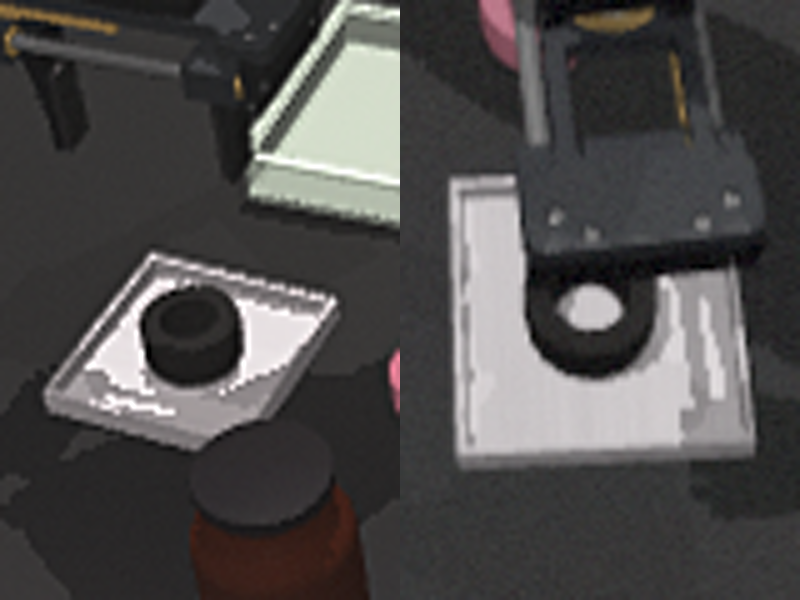

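The adapter lies flat inside the steel tray, at (192,335) in the zoom. Back for the holder.

Call:
{"method": "carry_out", "body": {
  "series": [
    [-5,-30,-50,0,0,0,1],
    [-13,-80,-95,0,0,0,1],
    [-21,-125,-119,0,0,0,1],
    [-29,-175,-119,0,0,0,1],
    [-37,-225,-119,0,0,0,1],
    [-42,-255,-119,0,0,0,1],
    [-44.5,-268.5,-119,0,0,0,1],
    [-44.5,-268.5,-119,0,0,0,1]
  ]
}}

```text
time: 16.98
position: [0.5649, -0.0206, 0.2732]
tool_rot: [1.0, -0.0, 0.007, 0.005]
ft_force: [-0.5, -0.1, -0.3]
grip_width: 0.087
```

```bash
python3 - <<'E'
from h import *
snap('scene','s11');snap('side','d11')
go(.562,-.0192,.178)
a=cv2.imread('pics/s11.png');b=cv2.imread('pics/d11.png')
z=lambda i,x,y:cv2.resize(i[y:y+120,x:x+80],None,fx=5,fy=5,interpolation=cv2.INTER_CUBIC)
cv2.imwrite('pics/z14.png',np.hstack([z(a,280,110),z(b,265,110)]))
S=load('s11');D=load('d11')
t=np.linspace(0,6.28,100)
for P,r in (((.5622,-.0192,.200),.0345),):
  for c,o in ((S,(280,110)),(D,(265,110))):
    p=(proj(c,np.c_[P[0]+r*np.cos(t),P[1]+r*np.sin(t),P[2]+0*t])-o+.5)*5-.5;print(p.min(0).round(),p.max(0).round())
E
```

```text
shift [-4.8 -3.6 95.1] rot [ 0.5 -0.8 -0.1] | at [ 0.5654 -0.0219  0.2731] w 0.0871 F [-0.  -0.8  0.1] t 17.07
[124. 323.] [264. 409.]
[115. 316.] [274. 432.]
```

View pics/z14.png

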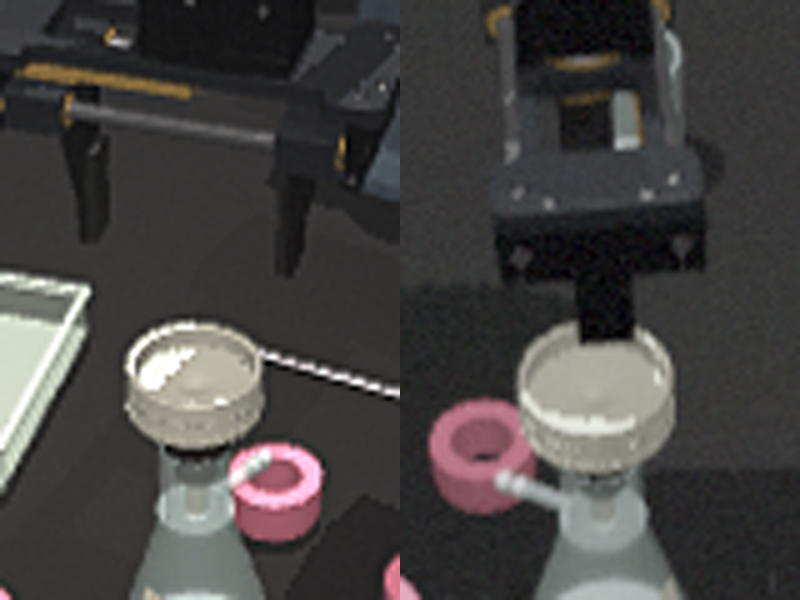

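The holder rim is at (195,360) in the scene zoom, matching the model. First correct the lateral offset and tilt, then lower.

Call:
{"method": "carry_out", "body": {
  "series": [
    [-4,-3,10,0.5,-0.8,0,1],
    [-4,-3,40,0.5,-0.8,0,1],
    [-4,-3,55,0.5,-0.8,0,1]
  ]
}}

```text
time: 17.45
position: [0.5611, -0.0201, 0.2159]
tool_rot: [1.0, -0.002, -0.001, -0.0]
ft_force: [-0.1, -0.2, -0.3]
grip_width: 0.0871
```

```bash
python3 - <<'E'
from h import *
go(.5623,-.0192,.179)
E
```

```text
shift [ 1.3 -0.9 36.9] rot [-0.   0.2 -0.2] | at [ 0.5611 -0.0201  0.2159] w 0.0871 F [-0.1 -0.2 -0.3] t 17.45
```

Call:
{"method": "carry_out", "body": {
  "series": [
    [1,-1,10,0,0,0,1],
    [1,-1,22,0,0,0,1],
    [1,-1,32,0,0,0,1],
    [1,-1,37,0,0,0,1],
    [1,-1,37,0,0,0,1]
  ],
  "force": 20
}}

```text
time: 18.08
position: [0.562, -0.019, 0.1787]
tool_rot: [1.0, -0.002, -0.002, -0.0]
ft_force: [0.3, 0.4, 0.1]
grip_width: 0.0869
```

Call:
{"method": "carry_out", "body": {
  "series": [
    [0,0,0,0,0,0,0.6],
    [0,0,0,0,0,0,0.3],
    [0,0,0,0,0,0,-1],
    [0,0,0,0,0,0,-1],
    [0,0,0,0,0,0,-1]
  ]
}}

```text
time: 18.7
position: [0.5623, -0.0192, 0.1791]
tool_rot: [1.0, -0.002, -0.001, 0.0]
ft_force: [0.5, -0.1, 2.6]
grip_width: 0.0675
```

Call:
{"method": "carry_out", "body": {
  "series": [
    [0,0,-4,0,0,0,-1],
    [0,0,-10,0,0,0,-1],
    [0,0,-18,0,0,0,-1],
    [0,0,-28,0,0,0,-1],
    [0,0,-38,0,0,0,-1],
    [0,0,-48,0,0,0,-1],
    [0,0,-62,0,0,0,-1],
    [0,0,-76,0,0,0,-1]
  ]
}}

```text
time: 19.7
position: [0.5625, -0.0192, 0.2562]
tool_rot: [1.0, -0.002, -0.001, 0.0]
ft_force: [1.5, 0.7, -0.9]
grip_width: 0.0679
```

```bash
python3 - <<'E'
from h import *
snap('scene','s12');snap('side','d12')
go(.601,.330,.250)
a=cv2.imread('pics/s12.png');b=cv2.imread('pics/d12.png')
z=lambda i,x,y:cv2.resize(i[y:y+140,x:x+80],None,fx=4,fy=4,interpolation=cv2.INTER_CUBIC)
cv2.imwrite('pics/z15.png',np.hstack([z(a,280,110),z(b,265,110)]))
E
```

```text
shift [  36.  -349.6    7. ] rot [ 0.1 -0.1 -0.2] | at [ 0.5638 -0.0195  0.2574] w 0.0673 F [ 0.  -0.7  0.3] t 19.8
```

View pics/z15.png

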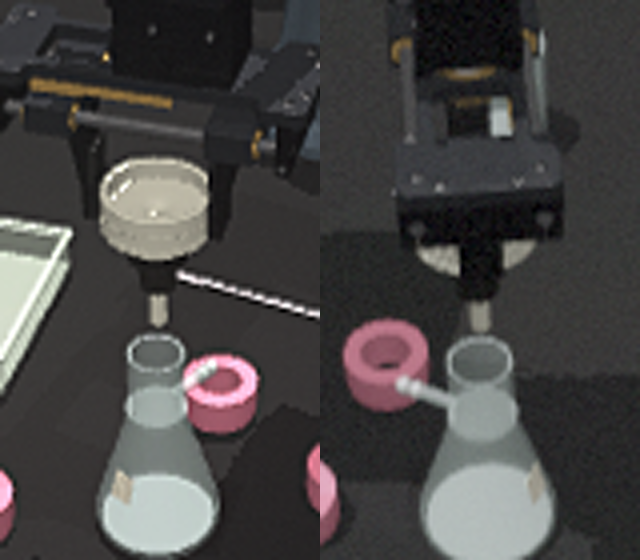

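The holder hangs straight, stem tip at (158,322) in the zoom, clear of the flask rim at (157,350). To the beaker.

Call:
{"method": "carry_out", "body": {
  "series": [
    [2,-15,-3,0,0,0,-1],
    [6,-55,-3,0,0,0,-1],
    [11,-105,0,0,0,0,-1],
    [17,-160,2,0,0,0,-1],
    [22,-215,4,0,0,0,-1],
    [28,-270,6,0,0,0,-1],
    [33,-320,7,0,0,0,-1],
    [36,-348,7,0,0,0,-1]
  ]
}}

```text
time: 20.8
position: [0.5997, 0.3323, 0.249]
tool_rot: [1.0, -0.0, 0.0, 0.0]
ft_force: [0.4, -0.4, -0.8]
grip_width: 0.0677
```

Call:
{"method": "carry_out", "body": {
  "series": [
    [0,0,15,0,0,0,-1],
    [0,0,35,0,0,0,-1],
    [0,0,50,0,0,0,-1],
    [0,0,50,0,0,0,-1]
  ]
}}

```text
time: 21.3
position: [0.5984, 0.331, 0.1967]
tool_rot: [1.0, -0.001, -0.002, 0.001]
ft_force: [-0.5, 0.6, -0.9]
grip_width: 0.068
```

```bash
python3 - <<'E'
from h import *
snap('scene','s13');snap('side','d13')
go(.601,.330,.160)
a=cv2.imread('pics/s13.png');b=cv2.imread('pics/d13.png')
z=lambda i,x,y:cv2.resize(i[y:y+140,x:x+80],None,fx=4,fy=4,interpolation=cv2.INTER_CUBIC)
cv2.imwrite('pics/z16.png',np.hstack([z(a,410,160),z(b,270,50)]))
S=load('s13');D=load('d13')
for c,o in ((S,(410,160)),(D,(270,50))): print((proj(c,[[.601,.330,.09],[.601,.330,.11],[.601,.330,.19]])-o+.5)*4-.5)
E
```

```text
shift [ 1.   1.7 39.1] rot [ 0.  -0.  -0.1] | at [0.6    0.3317 0.1991] w 0.0674 F [-0.2 -0.3 -1.2] t 21.4
[[174.87191153 371.52496074]
 [181.14337752 348.52136794]
 [207.8436336  250.58544364]]
[[162.39348526 282.34185248]
 [161.54825046 260.12737992]
 [157.96221076 165.87903498]]
```

View pics/z16.png

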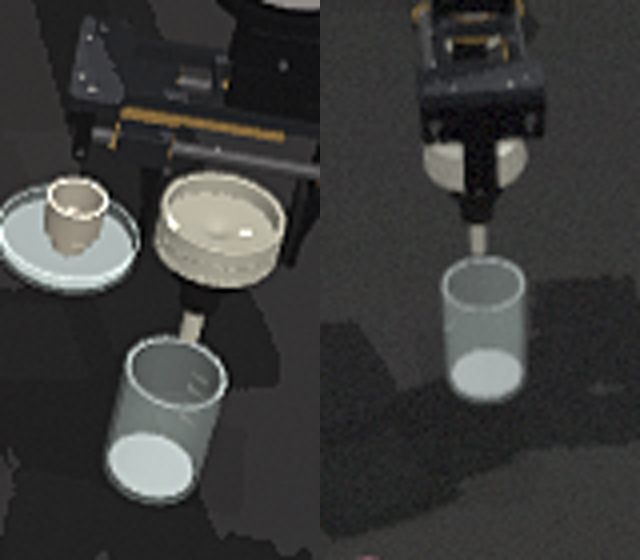

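The stem tip is at (189,340) in the scene zoom and (478,252) in the side zoom, over the beaker opening (rim centres (176,372) and (484,285)). Lowering.

Call:
{"method": "carry_out", "body": {
  "series": [
    [1.5,1.5,8,0,0,0,-1],
    [1.5,1.5,18,0,0,0,-1],
    [1.5,1.5,30,0,0,0,-1],
    [1.5,1.5,42,0,0,0,-1],
    [1.5,1.5,54,0,0,0,-1],
    [1.5,1.5,60,0,0,0,-1],
    [1.5,1.5,60,0,0,0,-1]
  ]
}}

```text
time: 22.28
position: [0.6012, 0.3301, 0.1383]
tool_rot: [1.0, -0.001, -0.0, 0.001]
ft_force: [0.6, 0.1, 0.1]
grip_width: 0.0679
```

```bash
python3 - <<'E'
from h import *
snap('scene','s14');snap('side','d14')
go(.601,.330,.096)
a=cv2.imread('pics/s14.png');b=cv2.imread('pics/d14.png')
z=lambda i,x,y:cv2.resize(i[y:y+140,x:x+80],None,fx=4,fy=4,interpolation=cv2.INTER_CUBIC)
cv2.imwrite('pics/z17.png',np.hstack([z(a,410,160),z(b,270,50)]))
E
```

```text
shift [-0.9  0.3 43.3] rot [ 0.  -0.1 -0.1] | at [0.6019 0.3304 0.1394] w 0.0672 F [-0.8 -0.2  0. ] t 22.38
```

View pics/z17.png

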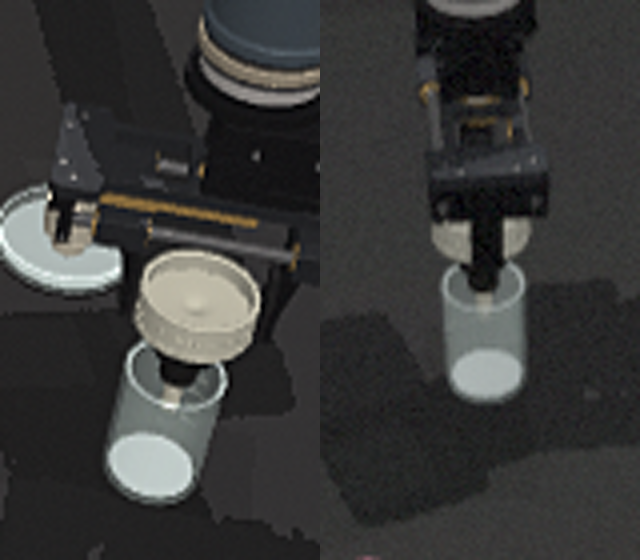

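The stem is inside the beaker and centred (side zoom (484,300)). Continue down.

Call:
{"method": "carry_out", "body": {
  "series": [
    [-0.5,0,8,0,0,0,-1],
    [-0.5,0,18,0,0,0,-1],
    [-0.5,0,28,0,0,0,-1],
    [-0.5,0,36,0,0,0,-1],
    [-0.5,0,40,0,0,0,-1],
    [-0.5,0,41,0,0,0,-1]
  ]
}}

```text
time: 23.12
position: [0.6013, 0.3303, 0.0979]
tool_rot: [1.0, -0.001, 0.0, 0.0]
ft_force: [-0.2, -1.1, 0.5]
grip_width: 0.0673
```

Call:
{"method": "carry_out", "body": {
  "series": [
    [0,0,0.8,0,0,0,-1],
    [0,0,1.6,0,0,0,-1],
    [0,0,1.8,0,0,0,-1]
  ]
}}

```text
time: 23.5
position: [0.6014, 0.3303, 0.0964]
tool_rot: [1.0, -0.001, 0.001, 0.0]
ft_force: [0.2, -0.0, -0.7]
grip_width: 0.0674
```

Call:
{"method": "carry_out", "body": {
  "series": [
    [0,0,0.8,0,0,0,-1],
    [0,0,1.5,0,0,0,-1],
    [0,0,1.7,0,0,0,-1]
  ]
}}

```text
time: 23.88
position: [0.6016, 0.3303, 0.0952]
tool_rot: [1.0, -0.001, 0.001, 0.0]
ft_force: [-1.4, -0.6, 3.5]
grip_width: 0.0676
```

Contact where expected (z = 0.095). Open and retreat.

Call:
{"method": "carry_out", "body": {
  "series": [
    [0,0,0.3,0,0,0,0.65],
    [0,0,0.3,0,0,0,0.9],
    [0,0,0.3,0,0,0,1],
    [0,0,0.3,0,0,0,1],
    [0,0,-8,0,0,0,1],
    [0,0,-30,0,0,0,1],
    [0,0,-70,0,0,0,1],
    [0,0,-120,0,0,0,1]
  ]
}}

```text
time: 24.88
position: [0.6007, 0.3301, 0.2157]
tool_rot: [1.0, -0.001, -0.0, 0.001]
ft_force: [1.0, -0.1, 1.0]
grip_width: 0.0874
```

```bash
python3 - <<'E'
from h import *
snap('scene','s15');snap('side','d15')
go(.562,-.019,.220)
a=cv2.imread('pics/s15.png');b=cv2.imread('pics/d15.png')
z=lambda i,x,y:cv2.resize(i[y:y+140,x:x+80],None,fx=4,fy=4,interpolation=cv2.INTER_CUBIC)
cv2.imwrite('pics/z18.png',np.hstack([z(a,410,160),z(b,270,50)]))
cv2.imwrite('pics/z19.png',np.hstack([z(a,280,130),z(b,265,130)]))
S=load('s15');D=load('d15')
t=np.linspace(0,6.28,100)
for P,r in (((.562,-.0192,.15),.0195),((.562,-.0192,.0),.0425)):
  for c,o in ((S,(280,130)),(D,(265,130))):
    p=(proj(c,np.c_[P[0]+r*np.cos(t),P[1]+r*np.sin(t),P[2]+0*t])-o+.5)*4-.5;print(p.min(0).round(),p.max(0).round())
E
```

```text
shift [-43.2 351.1   0.9] rot [-0.3 -0.9 -0.1] | at [0.6055 0.332  0.2232] w 0.0871 F [-0.1 -0.2  1. ] t 24.98
[125. 254.] [187. 293.]
[124. 252.] [194. 305.]
[ 97. 396.] [219. 484.]
[100. 382.] [236. 492.]
```

View pics/z18.png

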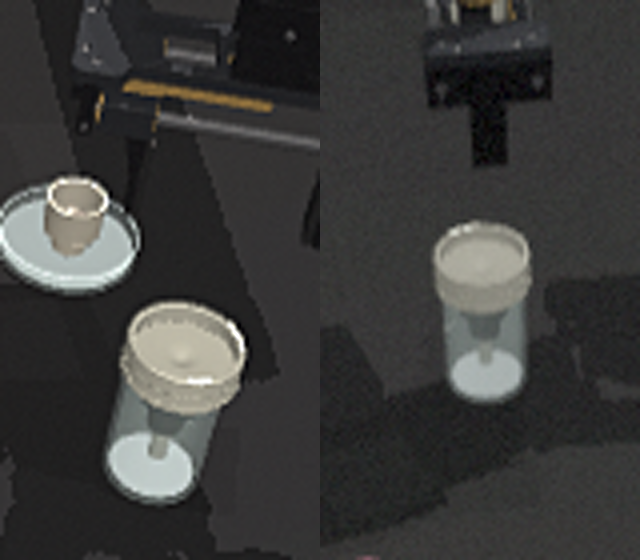

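View pics/z19.png

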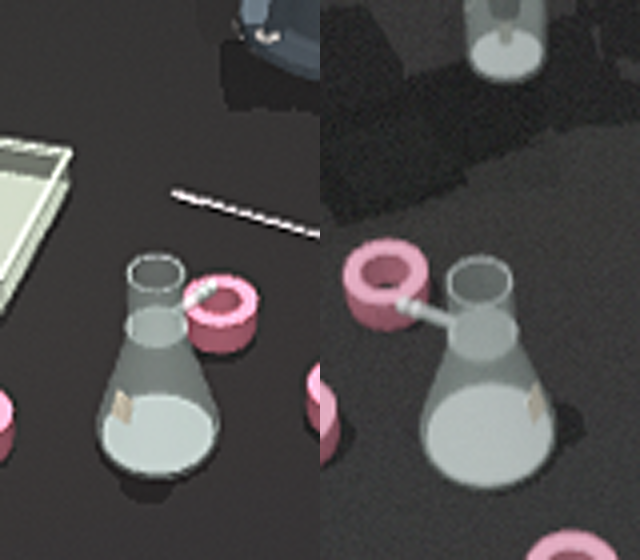

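The holder sits level on the beaker with the stem inside. The flask hasn't moved (rim (156,273) scene, (479,280) side in the zoom). Now the flask.

Call:
{"method": "carry_out", "body": {
  "series": [
    [-3,25,-20,0,0,0,1],
    [-9,75,-20,0,-0.4,0,1],
    [-16,130,-15,0,-0.9,0,1],
    [-23,185,-10,-0.3,-0.9,0,1],
    [-30,240,-5,-0.3,-0.9,0,1],
    [-37,295,0,-0.3,-0.9,0,1],
    [-41,335,1,-0.3,-0.9,0,1],
    [-43,350,1,-0.3,-0.9,0,1]
  ]
}}

```text
time: 25.98
position: [0.5619, -0.02, 0.2199]
tool_rot: [1.0, -0.002, -0.0, 0.0]
ft_force: [-0.3, 0.0, 0.2]
grip_width: 0.0867
```

Call:
{"method": "carry_out", "body": {
  "series": [
    [0,0,20,0,0,0,1],
    [0,0,40,0,0,0,1],
    [0,0,45,0,0,0,1],
    [0,0,45,0,0,0,1]
  ]
}}

```text
time: 26.48
position: [0.562, -0.0194, 0.175]
tool_rot: [1.0, -0.002, -0.0, 0.0]
ft_force: [-0.2, -0.6, 0.6]
grip_width: 0.0868
```

```bash
python3 - <<'E'
from h import *
go(.562,-.0192,.119)
snap('scene','s16');snap('side','d16')
a=cv2.imread('pics/s16.png');b=cv2.imread('pics/d16.png')
z=lambda i,x,y:cv2.resize(i[y:y+140,x:x+80],None,fx=4,fy=4,interpolation=cv2.INTER_CUBIC)
cv2.imwrite('pics/z20.png',np.hstack([z(a,280,130),z(b,265,130)]))
E
```

```text
shift [ 0.  -0.2 56. ] rot [ 0.   0.  -0.2] | at [ 0.562  -0.0194  0.175 ] w 0.0868 F [-0.2 -0.6  0.6] t 26.48
```

View pics/z20.png

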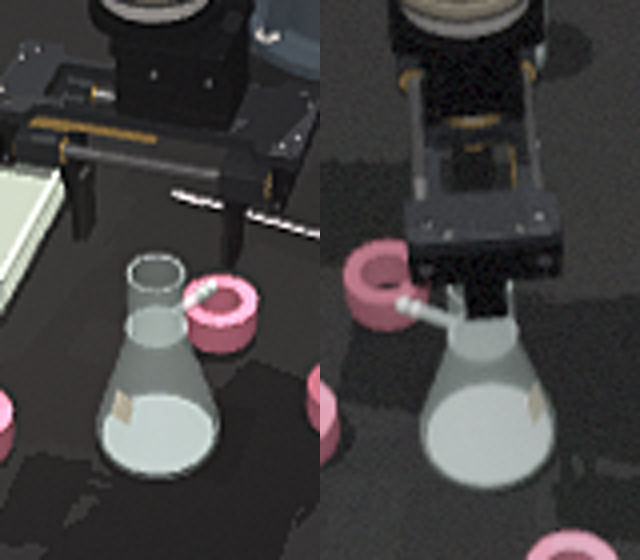

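Centred over the neck (fingertips at (82,235) and (232,258), neck at (156,273)). Lower and grip above the side arm.

Call:
{"method": "carry_out", "body": {
  "series": [
    [0,0,15,0,0,0,1],
    [0,0,32,0,0,0,1],
    [0,0,48,0,0,0,1],
    [0,0,55,0,0,0,1],
    [0,0,55.5,0,0,0,0.4],
    [0,0,55.5,0,0,0,0.1],
    [0,0,55.5,0,0,0,-1],
    [0,0,55.5,0,0,0,-1]
  ],
  "force": 30
}}

```text
time: 27.58
position: [0.5629, -0.0198, 0.1207]
tool_rot: [1.0, -0.002, 0.001, 0.001]
ft_force: [0.9, -0.2, -0.3]
grip_width: 0.0548
```

Call:
{"method": "carry_out", "body": {
  "series": [
    [0,0,0,0,0,0,-1],
    [0,0,0,0,0,0,-1],
    [0,0,0,0,0,0,-1]
  ]
}}

```text
time: 27.95
position: [0.5631, -0.0202, 0.1209]
tool_rot: [1.0, -0.002, 0.001, 0.001]
ft_force: [-0.4, -1.6, 1.6]
grip_width: 0.0375
```

Call:
{"method": "carry_out", "body": {
  "series": [
    [0,0,0,0,0,0,-1],
    [0,0,-4,0,0,0,-1],
    [0,0,-12,0,0,0,-1],
    [0,0,-25,0,0,0,-1],
    [0,0,-42,0,0,0,-1],
    [0,0,-60,0,0,0,-1],
    [0,0,-72,0,0,0,-1],
    [0,0,-75,0,0,0,-1]
  ]
}}

```text
time: 28.95
position: [0.5635, -0.0201, 0.1971]
tool_rot: [1.0, -0.002, 0.003, 0.001]
ft_force: [-0.3, 0.3, -4.1]
grip_width: 0.0377
```

```bash
python3 - <<'E'
from h import *
go(.391,-.243,.197)
snap('scene','s17');snap('side','d17')
a=cv2.imread('pics/s17.png');b=cv2.imread('pics/d17.png')
z=lambda i,x,y:cv2.resize(i[y:y+140,x:x+80],None,fx=4,fy=4,interpolation=cv2.INTER_CUBIC)
cv2.imwrite('pics/z21.png',np.hstack([z(a,280,100),z(b,265,130)]))
E
```

```text
shift [-1.717e+02  2.235e+02 -2.000e-01] rot [ 0.1 -0.3 -0.2] | at [ 0.5635 -0.0201  0.1971] w 0.0377 F [-0.3  0.3 -4.1] t 28.95
```

View pics/z21.png

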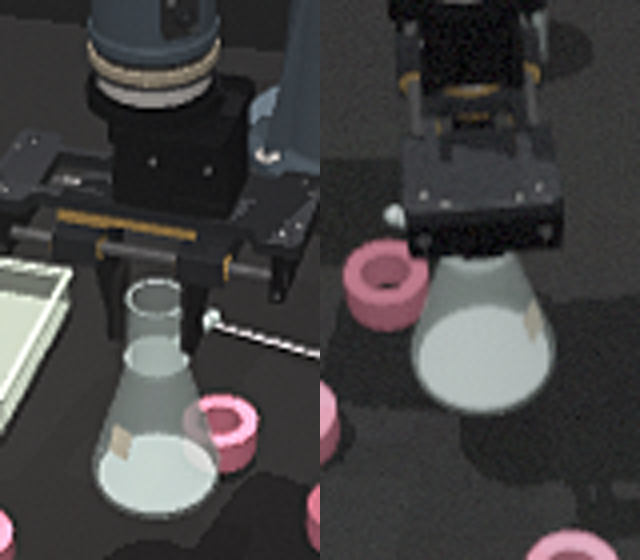

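Flask lifted upright, base at (155,475) in the zoom. To the spill tray.

Call:
{"method": "carry_out", "body": {
  "series": [
    [-8,10,0,0,0,0,-1],
    [-25,33,0,0,0,0,-1],
    [-50,65,0,0,0,0,-1],
    [-78,102,0,0,0,0,-1],
    [-106,138,0,0,0,0,-1],
    [-134,175,0,0,0,0,-1],
    [-158,206,0,0,0,0,-1],
    [-171,223,0,0,-0.3,0,-1]
  ]
}}

```text
time: 30.05
position: [0.3888, -0.2437, 0.1956]
tool_rot: [1.0, -0.003, -0.002, 0.001]
ft_force: [1.4, 0.1, -3.1]
grip_width: 0.0378
```

Call:
{"method": "carry_out", "body": {
  "series": [
    [0,0,0,0,0,0,-1],
    [0,0,10,0,0,0,-1],
    [0,0,20,0,0,0,-1]
  ]
}}

```text
time: 30.42
position: [0.3888, -0.2428, 0.1747]
tool_rot: [1.0, -0.002, -0.002, 0.0]
ft_force: [-0.1, 0.3, -3.3]
grip_width: 0.038
```

```bash
python3 - <<'E'
from h import *
go(.390,-.244,.127)
snap('scene','s18');snap('side','d18')
a=cv2.imread('pics/s18.png');b=cv2.imread('pics/d18.png')
z=lambda i,x,y:cv2.resize(i[y:y+140,x:x+100],None,fx=4,fy=4,interpolation=cv2.INTER_CUBIC)
cv2.imwrite('pics/z22.png',np.hstack([z(a,215,90),z(b,185,250)]))
E
```

```text
shift [ 1.5  1.2 47.7] rot [ 0.   0.3 -0.3] | at [ 0.3888 -0.2428  0.1747] w 0.038 F [-0.1  0.3 -3.3] t 30.43
```

View pics/z22.png

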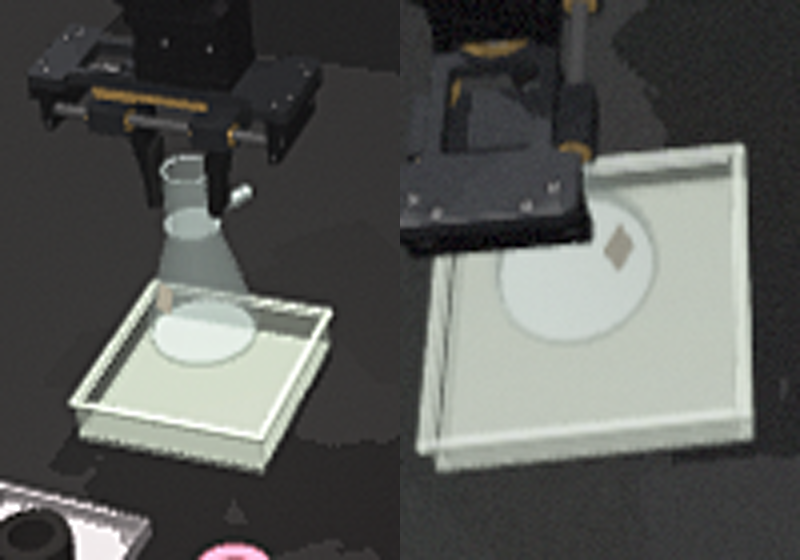

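Flask is upright over the tray, base at (204,332) scene and (578,268) side, inside the rim. Lowering.

Call:
{"method": "carry_out", "body": {
  "series": [
    [1,1,6,0,0,0,-1],
    [1,1,15,0,0.3,0,-1],
    [1,1,25,0,0.3,0,-1],
    [1,1,34,0,0.3,0,-1],
    [1,1,41,0,0.3,0,-1],
    [1,1,44,0,0.3,0,-1],
    [1,1,45,0,0.3,0,-1]
  ]
}}

```text
time: 31.4
position: [0.3889, -0.2432, 0.1289]
tool_rot: [1.0, -0.002, -0.001, -0.001]
ft_force: [0.4, -0.2, -4.0]
grip_width: 0.0381
```

Call:
{"method": "carry_out", "body": {
  "series": [
    [0,0,0.7,0,0,0,-1],
    [0,0,1.4,0,0,0,-1],
    [0,0,2,0,0,0,-1]
  ]
}}

```text
time: 31.78
position: [0.389, -0.2432, 0.127]
tool_rot: [1.0, -0.002, -0.001, -0.001]
ft_force: [-0.2, -0.1, -2.8]
grip_width: 0.0378
```

Call:
{"method": "carry_out", "body": {
  "series": [
    [0,0,0.6,0,0,0,-1],
    [0,0,1.2,0,0,0,-1],
    [0,0,1.2,0,0,0,-1]
  ]
}}

```text
time: 32.15
position: [0.3889, -0.2434, 0.1267]
tool_rot: [1.0, -0.002, -0.001, -0.0]
ft_force: [-2.6, 0.2, 6.3]
grip_width: 0.038
```

Contact (6 N upward). Release and look.

Call:
{"method": "carry_out", "body": {
  "series": [
    [0,0,0.2,0,0,0,-0.05],
    [0,0,0,0,0,0,0.3],
    [0,0,0,0,0,0,0.7],
    [0,0,0,0,0,0,0.9],
    [0,0,0,0,0,0,0.9],
    [0,0,-10,0,0,0,0.9],
    [0,0,-40,0,0,0,1],
    [0,0,-85,0,0,0,1]
  ]
}}

```text
time: 33.15
position: [0.3883, -0.2429, 0.2122]
tool_rot: [1.0, -0.002, -0.002, -0.002]
ft_force: [-0.8, -0.2, -0.4]
grip_width: 0.0862
```

Call:
{"method": "carry_out", "body": {
  "series": [
    [0,0,-30,0,0,0,1],
    [0,0,-60,0,0,0,1],
    [0,0,-60,0,0,0,1]
  ]
}}

```text
time: 33.52
position: [0.3896, -0.2442, 0.275]
tool_rot: [1.0, -0.002, 0.001, 0.001]
ft_force: [-0.4, -0.1, -0.8]
grip_width: 0.087
```

```bash
python3 - <<'E'
from h import *
go(.390,-.244,.127)
snap('scene','s19');snap('side','d19')
E
```

```text
shift [ 1.00e-01 -4.00e-01  1.48e+02] rot [ 0.1 -0.1 -0.2] | at [ 0.3896 -0.2442  0.275 ] w 0.087 F [-0.4 -0.1 -0.8] t 33.52
```

View pics/s19.png

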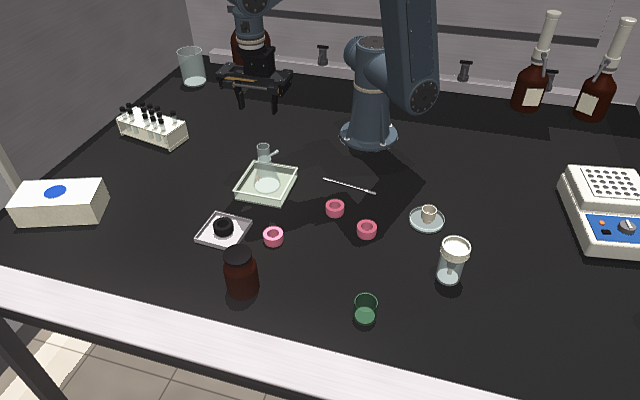

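View pics/d19.png

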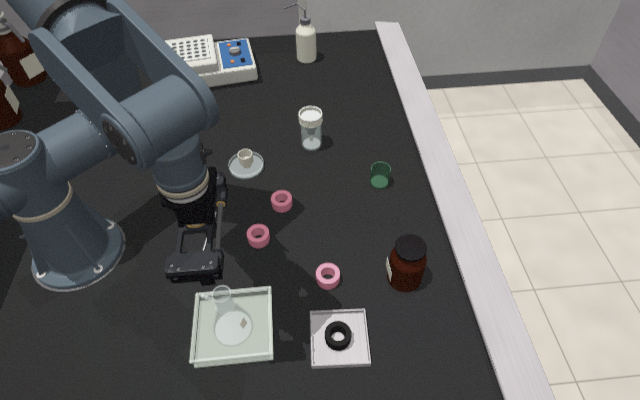

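All four pieces stand in their places. The flask is upright in the spill tray (base (267,186), neck (264,150)), the adapter is in the steel tray (223,227), the crucible in the dish (428,213) and the holder on the beaker (454,250). The bottle and green beaker haven't moved and the gripper is clear, so I'm handing in.

```bash
python3 - <<'E'
from h import *
print(robot.hand_in())
E
```

```text
the job is handed in; nothing more can be done
None
```

I took the filtration set apart from the top down in the order asked and handed the job in at about 34 s, well under the 102 s limit. The crucible stands upright in the dish and the black adapter lies flat in the steel tray. The holder sits stem-down on the beaker rim, and the flask stands upright in the spill tray.

- **Placing:** each piece was lowered until the wrist felt contact, 3.5 to 8.3 N, and at the height expected for its place. It was then released and the gripper drawn clear.
- **Last pictures:** both fixed cameras showed all four pieces in place. The amber bottle and green beaker were where they started, and the gripper was open about 90 mm above the flask.
- **Disagreement:** one early wrist picture put the crucible rim about 16 pixels from where I calculated it. That picture was taken while the arm was still moving, so I relied on the two fixed cameras, which agreed to 1–2 mm on the pieces and round vessels and to about 4 mm at worst on the tray corners.
- **Not known:** nothing failed a check, but `robot.hand_in()` reports no verdict, so I can't confirm the judged result.

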